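# Put a rinsed bottle up to dry on its peg

### The job

The white bottle with the yellow band has been rinsed and lies on the bench. Turn it upside down onto the free peg of the drying rack and lower it gently, without letting it drop, until its mouth sits flat on the peg's seat; also stand its yellow pour spout upright on the rack's tray directly in front of it, in line with the red spout that stands in front of the bottle already drying. Leave that bottle and its red spout where they are.

Things in the scene. Friction and masses are not known exactly. Their poses are not given: they have to be found in the camera images.
- bottle: Empty rigid white plastic bottle with a yellow band, 165 mm long, 70 to 120 g, lying on a flat side, mouth roughly to the robot's right. x runs along it from bottom to mouth; z is up and y across as it first lies. Origin: mid-length, centred across, in the lower side; its axis is at z = +28 mm, bottom at x = -82.5, mouth at x = +82.5 mm. Square body 56 x 56 mm from x = -82.5 to +19.5 mm
- mouth (a point): Centre of the bottle's open mouth, on its axis, at the rim; axes as for bottle. From the body a shoulder narrows to a round neck, the last 37 mm before the mouth: 28 mm outside (34 mm over a collar), bore 22 mm wide. Inside, the body is hollow, 48 mm wide
- spout: loose yellow pour spout that belongs to the bottle, standing upright on the bench on its collar: collar 42 mm in diameter and 34 mm high, above it a narrow cone to 64 mm height; 40 g. Origin: centre of its underside; z up
- rack: Drying rack, fixed: dark tray 160 (x) by 235 mm (y), floor 8 mm thick, rim 15 mm high. Two upright grey pegs at x = +45, y = +70 and -70 mm, 14 mm in diameter with round tips 105 mm above the bench, each on a flat round seat (43 mm in diameter, top 30 mm above the bench). Spouts' row at x = -50 mm. Origin: centre of the tray's underside; x to its rear (away from the robot), y left
- free_seat (a point): Centre of the top of the free peg's seat, on the peg's axis; axes as for rack. It may be either of the two pegs. The tip of the peg is 75 mm above it. The yellow spout's place on the tray floor is at x = -95, y = 0, z = -22 mm from here
- red_bottle: Bottle like the first but with a red band, loose, already upside down on the other peg. Origin: centre of its mouth, on the seat, z up (its bottom is 165 mm above that, 195 mm above the bench); its flat sides stand square to the rack
- red_spout: Red pour spout, loose, same shape as the yellow one, standing on the tray floor about 95 mm in front of the peg of the red-banded bottle. Origin: centre of its underside
Things that resemble listed ones, but are neither listed nor needed, are in the scene too. What is meant by the spout is not grey, and is the larger of those in its own colour.

How it is judged:
By the outcome, as a careful person would: the job done as asked, in the order asked, and still so for the second after the job is handed in, with the robot touching nothing.
It also fails if it takes over 67 s, if anything falls off the work surface, if the arm or the gripper's body presses on something with over 40 N, if the wrist force passes 120 N, or if a joint passes its speed limit or range.

### The arm

A 7-joint arm with a two-finger parallel gripper is mounted at the origin on the work surface; the furniture and walls round the work are solid. World frame = base frame: x ahead of the robot, y to its left, z up, the work surface at z = 0. Lengths are in m, angles in rad, forces in N, time in s.
With the tool pointing down it reaches from about 0.4 to 0.85 m from the base axis. Payload 10.4 kg.
Tool frame: the origin (TCP) lies on the centre line of the jaws, within the pads' length; the fingertips stand 11 mm ahead of it and the grasp point (between the pads) lies 8 mm behind it (tip_reach is the distance from the TCP to the fingertips, in m); z points along the fingers, y is the line along which they close (so a half turn about z gives the same grasp; the last joint's range is limited). The gripper opens to 85 mm and grips with 20 to 120 N. Pads are 22 mm wide; open, the fingers measure 114 mm over their backs; the gripper's body (76 mm by 85 mm) begins 54 mm behind the grasp point. The pads swing forward as they close: fully open they stand 13 mm farther back than shut.
Start: joints at [-1.251, 0.332, -0.065, 1.46, 0.022, 1.35, -0.088], TCP at [0.21, 0.589, 0.242] pointing down, gripper open.
Joint ranges: [-2.6, 2.6], [-0.5, 2.12], [-1.47, 1.34], [0.16, 2.42], [-1.27, 4.41], [0.06, 2.06], [-2.6, 2.6]. Speed limits (rad/s): [2.22, 2.22, 2.79, 2.79, 3.14, 3.14, 3.14].

### API

Orientations are given as a unit quaternion [x, y, z, w].
In Python, from workcell import get_obs, camera, hand_in, tip_reach gives the robot as it stands. The module is installed in compiled form; this text tells all that it offers.
- The arm moves only by the tool move_arm, never from a script. Its argument "plan" is a list of rows, each an object with "delta_pos": the shift along the tool's x, y, z in m, a list of three; "turn": the turn, a rotation vector about the tool's x, y, z in rad, a list of three; "fingers": the closure, from 0 (fully open) to 1 (shut). A call has 1 to 12 rows; each row is the pose to reach, as a shift and turn from the pose commanded when the call began, along the tool's axes at that moment; what a row does not reach only later rows make up. A row lasts 1/8 s, in which the tool goes at most 62.5 mm and 10.7 degrees, less where a joint would pass 70% of its speed; a pose out of reach is approached as far as the arm can. A call with a gripper value outside its range is refused whole. The fingers move at their own pace and stop on an object; "force" is the grip in N (left out, the last holds). Time passes only in rows, so rows that repeat a pose let the fingers close. It gives the time, the measured TCP pose, the force, the opening and the grip force at its end, in the units of the state.
- get_obs(): the state, without advancing time (a new reading comes with each control period).
- camera(name): name is "side" or "top" or "wrist"; returns a dict with "color" (420x560x3 uint8, red, green, blue), "range_z" (420x560 float32, m along the optical axis (not along the pixel's ray), 0 where there is no reading), "fx", "fy", "cx", "cy" (pixels), "R" (3x3) and "t" (3): a world point X has camera coordinates R X + t; the wrist camera has in their place "tool_from_camera" (4x4, takes a point from camera to tool coordinates, whose origin is the TCP and whose axes are the flange's). Camera axes: x right, y down, z forward; pixel columns grow to the right and rows downward; lengths in m; the calibration is good to about 2 mm. The wrist camera is an equidistant fisheye: a pixel r from the principal point sees the ray r / f radians off the axis. A picture is of the moment at which its call begins: read the wrist's pose just before it.
- hand_in(): hands the job in; it is judged then, once.
The state is a dict: "clock": time; "joint_pos": joint angles; "joint_velocities": joint speeds; "tau": joint torques, N m; "position": TCP position; "ee_rot": TCP orientation; "ft_force": force on the tool from outside, world axes, zero at the start; "torque": the same for the moment, N m; "grip_width": opening from 0.0 (shut) to 1.0 (fully open); "grasp_force": force on a finger pad.
Only numpy, scipy, OpenCV 4.12 (cv2) and the standard library are available. Lean on these libraries where they do the work, as an engineer would, in place of code of your own. Each camera call takes 0.05 s, during which the arm holds its last target. There are 200 camera calls.

## Working session

There is one attempt and no reset: what is moved stays moved. The work goes in short steps, Python scripts to look and compute and a tool call to move; the robot and the scene stay as the last step left them, time stands still between calls to the robot, and variables do not carry over. Pictures are saved under pics/ and viewed, at most 10 in all, crops included, and the job is handed in when it is done.

Besides the shell and the picture viewer there is one more tool, called after "Call:" as name(argument=value, ...) on one line, values as JSON. move_arm: Moves the arm, as the interface text tells. Its arguments: {"type":"object","properties":{"plan":{"type":"array","items":{"type":"object","properties":{"delta_pos":{"type":"array","items":{"type":"number"}},"turn":{"type":"array","items":{"type":"number"}},"fingers":{"type":"number"}}}},"force":{"type":"number"}},"required":["plan"]}

```bash
mkdir -p pics
cat > h.py <<'E'
import numpy as np, cv2
from workcell import get_obs, camera, hand_in, tip_reach
from scipy.spatial.transform import Rotation as Ro
def cloud(c):
    z=c["range_z"]; v,u=np.mgrid[:z.shape[0],:z.shape[1]]
    P=np.stack([(u-c["cx"])/c["fx"]*z,(v-c["cy"])/c["fy"]*z,z],-1)
    return (P-c["t"])@c["R"], z>0
def save(c,n): cv2.imwrite("pics/"+n,c["color"][:,:,::-1])
E
python3 - <<'E'
from h import *
import pickle
print(get_obs()); print(tip_reach)
ims=[]
d={}
for n in ("top","side"):
    c=camera(n); d[n]=c; save(c,n+"0.png"); print(n,c["R"],c["t"],c["fx"],c["cx"],c["cy"])
pickle.dump(d,open("d0.pkl","wb"))
E
```

```text
{'clock': 0.0, 'joint_pos': array([-1.25057724,  0.33289434, -0.06469166,  1.4609691 ,  0.0215817 ,
        1.34989037, -0.08852303]), 'joint_velocities': array([ 0.00090208, -0.00042562, -0.00081764, -0.00203364,  0.00018518,
        0.00083838,  0.00014788]), 'tau': array([-7.08712832e-04, -6.25444293e+01,  4.85680648e-02, -3.91614532e+01,
        1.61344442e-02,  9.71854432e-03,  4.43860841e-07]), 'position': array([0.20996931, 0.58828176, 0.2414886 ]), 'ee_rot': array([ 1.70577941e-01,  9.85343914e-01, -7.26577693e-04, -9.87654309e-05]), 'ft_force': array([ 0.3950284 ,  0.09143456, -1.54161725]), 'torque': array([-0.00418581, -0.05246196,  0.00260224]), 'grasp_force': 0.0, 'grip_width': 1.0032678146189082}
0.011
top [[ 3.10797203e-03 -9.99994535e-01  1.12749761e-03]
 [-9.80774356e-01 -3.26823206e-03 -1.95117866e-01]
 [ 1.95120485e-01 -4.99399873e-04 -9.80779153e-01]] [-0.14841753  0.58599515  0.96504409] 535.7172832119754 277.002675443982 210.6514605562951
side [[ 0.98384202 -0.17895611  0.00544044]
 [-0.05555639 -0.33403578 -0.94092167]
 [ 0.17020099  0.92541602 -0.33858059]] [-0.60194164  0.0356188   0.92736727] 380.1103448595351 279.6642447191349 211.25360488378016
```

View pics/top0.png

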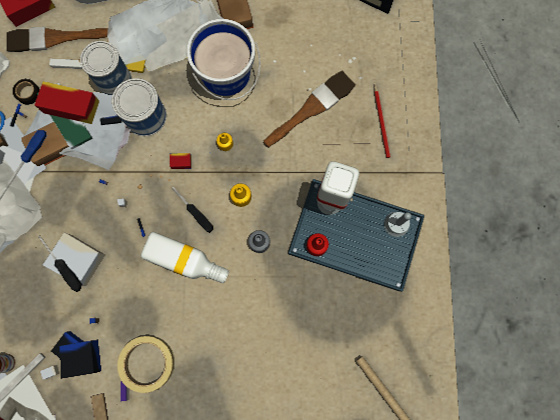

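View pics/side0.png

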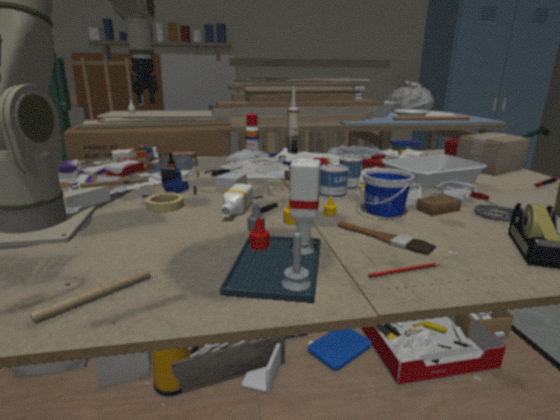

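The top view shows the bottle at about (185,258) with its mouth at (228,275), and yellow spouts at (240,194) and (225,141). It also shows the grey spout at (259,240), the red spout at (317,244), the red bottle at (338,185) and the free peg at (400,222). The side view agrees: the nearer peg, on the robot's right, is free.

Run:
```python
from h import *
import pickle
d=pickle.load(open("d0.pkl","rb")); c=d["top"]
P,ok=cloud(c); hsv=cv2.cvtColor(c["color"],cv2.COLOR_RGB2HSV); H,S,V=cv2.split(hsv)
def box(m,x0,x1,y0,y1):
    q=np.zeros_like(m); q[y0:y1,x0:x1]=m[y0:y1,x0:x1]; return q
yel=(H>18)&(H<32)&(S>170)&(V>110)&ok
for n,b in (("yA",(222,260,175,215)),("yB",(210,240,128,156))):
    for lo,hi in ((.005,.03),(.03,.04),(.05,.08)):
        m=box(yel,*b)&(P[...,2]>lo)&(P[...,2]<hi); p=P[m]
        if len(p): print(n,lo,m.sum(),p.min(0).round(4),p.max(0).round(4),p.mean(0).round(4))
red=((H<8)|(H>172))&(S>150)&ok
for lo,hi in ((.035,.05),(.06,.1)):
    p=P[box(red,300,335,228,260)&(P[...,2]>lo)&(P[...,2]<hi)]; print("red",len(p),p.min(0).round(4),p.max(0).round(4),p.mean(0).round(4))
b=box(ok&(P[...,2]>.012),135,235,225,290); p=P[b]
print("bottle",len(p),np.percentile(p,[0,5,50,95,100],axis=0).round(4))
r=cv2.minAreaRect((p[:,:2]*1000).astype(np.float32)); print("rect mm",r)
body=p[p[:,2]>.05]; print("body top",body.mean(0), np.percentile(body[:,2],[5,50,95]))
print("body rect",cv2.minAreaRect((body[:,:2]*1000).astype(np.float32)))
yb=P[box(yel,165,200,235,285)]; print("band",yb.mean(0))
q=P[box(ok,380,420,200,245)]
s=q[(q[:,2]>.024)&(q[:,2]<.036)]; print("seat",len(s),s.mean(0),cv2.minEnclosingCircle((s[:,:2]*1000).astype(np.float32)))
t=q[q[:,2]>.09]; print("tip",len(t),t.mean(0) if len(t) else 0,q[:,2].max())
rb=P[box(ok,300,370,150,220)]; tp=rb[rb[:,2]>.185]; print("redbottle top",tp.mean(0),cv2.minAreaRect((tp[:,:2]*1000).astype(np.float32)))
# tray: dark
dk=box(ok&(P[...,2]<.025)&(V<110)&(H>90)&(H<125)&(S>60),280,435,170,300)
n,l,st,_=cv2.connectedComponentsWithStats(dk.astype(np.uint8)); k=1+st[1:,4].argmax()
tr=P[l==k]; print("tray",len(tr),cv2.minAreaRect((tr[:,:2]*1000).astype(np.float32)),np.percentile(tr[:,2],[5,50,95]))
# peg from colour
```

```text
yA 0.005 31 [ 0.6071 -0.0931  0.0173] [ 0.6458 -0.0536  0.0298] [ 0.6231 -0.072   0.0281]
yA 0.03 199 [ 0.607  -0.0933  0.0302] [ 0.6476 -0.0537  0.0397] [ 0.6251 -0.0748  0.033 ]
yA 0.05 55 [ 0.6181 -0.0826  0.0501] [ 0.6339 -0.0676  0.0662] [ 0.6254 -0.0752  0.0583]
yB 0.005 123 [ 0.7231 -0.0549  0.0103] [ 0.7538 -0.0237  0.0298] [ 0.7368 -0.0397  0.0245]
yB 0.03 24 [ 0.7281 -0.0475  0.0302] [ 0.7431 -0.0356  0.0397] [ 0.7359 -0.0426  0.0351]
yB 0.05 1 [ 0.7381 -0.0353  0.0506] [ 0.7381 -0.0353  0.0506] [ 0.7381 -0.0353  0.0506]
red 252 [ 0.5061 -0.2446  0.0352] [ 0.5465 -0.2062  0.0495] [ 0.5248 -0.2243  0.041 ]
red 53 [ 0.5183 -0.2333  0.0601] [ 0.5327 -0.2179  0.0736] [ 0.5254 -0.2252  0.0676]
bottle 2280 [[ 0.4526 -0.0532  0.0124]
 [ 0.4635 -0.0371  0.0315]
 [ 0.4958  0.0335  0.0526]
 [ 0.5367  0.0962  0.0567]
 [ 0.5656  0.111   0.0602]]
rect mm ((516.1021728515625, 25.430381774902344), (166.5352783203125, 108.96471405029297), 82.59295654296875)
body top [0.50326465 0.05158928 0.05386005] [0.05076137 0.05383155 0.05711389]
body rect ((502.3717956542969, 49.73091125488281), (115.54341125488281, 54.17558670043945), 69.11204528808594)
band [0.49421769 0.03070774 0.05386951]
seat 277 [ 0.56861747 -0.38268253  0.02863757] ((570.2119750976562, -385.05718994140625), 21.297395706176758)
tip 55 [ 0.56952364 -0.38431361  0.099609  ] 0.10508634620422919
redbottle top [ 0.61323735 -0.25200445  0.19130064] ((614.0516357421875, -252.4903106689453), (55.641544342041016, 55.89993667602539), 72.01419830322266)
tray 6970 ((549.3231201171875, -303.70330810546875), (233.7612762451172, 158.75466918945312), 71.46932220458984) [0.00342329 0.00694901 0.013459  ]
```

Run:
```python
from h import *
import pickle
c=pickle.load(open("d0.pkl","rb"))["top"]
P,ok=cloud(c)
q=P[225:290,135:235].reshape(-1,3); q=q[ok[225:290,135:235].ravel()]
top=q[(q[:,2]>.047)&(q[:,2]<.065)]
u=np.array([-.356,-.934]); u/=np.linalg.norm(u); cen=np.array([.502,.05])
for it in range(4):
    n=np.array([-u[1],u[0]]); s=(top[:,:2]-cen)@u; w=(top[:,:2]-cen)@n
    ks=np.arange(-.045,.04,.007); mid=[]
    for k in ks:
        a=w[(abs(s-k)<.006)]; mid.append([k,(np.percentile(a,3)+np.percentile(a,97))/2,np.ptp(np.percentile(a,[3,97]))])
    mid=np.array(mid); f=np.polyfit(mid[:,0],mid[:,1],1)
    cen=cen+n*f[1]; u=u+n*f[0]; u/=np.linalg.norm(u)
print("axis",cen,u,np.degrees(np.arctan2(u[1],u[0])),mid[:,2].round(3))
n=np.array([-u[1],u[0]]); s=(q[:,:2]-cen)@u; w=(q[:,:2]-cen)@n
m=(q[:,2]>.03)&(abs(w)<.03); print("ends",np.sort(s[m])[[0,3,10]],np.sort(s[m])[[-10,-3,-1]])
m2=m&(s>.075); print("neck w",np.percentile(w[m2],[2,98]),q[m2][:,2].max())
e=[s[m].min(),s[m].max()]; o=cen+u*(e[1]-.0825); o2=cen+u*(e[0]+.0825); print("origin est",o,o2)
for x in(-.04,0.,.0825): print(x,cen+u*(np.mean(e)+x))
ob=get_obs(); R=Ro.from_quat(ob["ee_rot"]).as_matrix(); print(R.round(3))
w=camera("wrist"); print(w["tool_from_camera"].round(3))
```

```text
axis [0.5024436  0.04983105] [-0.36432705 -0.93127107] -111.36617412957727 [0.051 0.05  0.05  0.05  0.051 0.05  0.051 0.05  0.051 0.051 0.051 0.051
 0.05 ]
ends [-0.05792878 -0.05742001 -0.05623058] [0.10537238 0.10636049 0.10665214]
neck w [-0.01275265  0.01331262] 0.04515944913103281
origin est [0.49364432 0.02733886] [0.49349164 0.02694858]
-0.04 [0.50814106 0.06439456]
0.0 [0.49356798 0.02714372]
0.0825 [ 0.463511   -0.04968614]
[[-0.942  0.336 -0.   ]
 [ 0.336  0.942 -0.001]
 [-0.    -0.001 -1.   ]]
[[ 0.    -0.948 -0.317  0.082]
 [ 1.     0.     0.    -0.001]
 [-0.    -0.317  0.948 -0.131]
 [ 0.     0.     0.     1.   ]]
```

```bash
cat >> h.py <<'E'
def go(pos,xdir,zdir=(0,0,-1)):
    o=get_obs(); R=Ro.from_quat(o["ee_rot"]).as_matrix()
    z=np.array(zdir,float); z/=np.linalg.norm(z); x=np.array(xdir,float); x-=z*(x@z); x/=np.linalg.norm(x)
    T=np.stack([x,np.cross(z,x),z],1)
    rv=Ro.from_matrix(R.T@T).as_rotvec(); d=R.T@(np.array(pos)-o["position"])
    print("d",d.round(4),"turn",rv.round(4),"deg",np.degrees(np.linalg.norm(rv)).round(1))
E
python3 - <<'E'
from h import *
go([.508,.0644,.16],(.364,.931,0))
E
```

```text
d [-0.4568 -0.3933  0.0822] turn [-8.0000e-04  8.0000e-04  1.6008e+00] deg 91.7
```

Call:
move_arm(plan=[{"delta_pos":[-0.0457,-0.0393,0.008],"turn":[0,0,0.16],"fingers":0.1},{"delta_pos":[-0.0914,-0.0787,0.016],"turn":[0,0,0.32],"fingers":0.1},{"delta_pos":[-0.137,-0.118,0.025],"turn":[0,0,0.48],"fingers":0.1},{"delta_pos":[-0.183,-0.157,0.033],"turn":[0,0,0.64],"fingers":0.1},{"delta_pos":[-0.228,-0.197,0.041],"turn":[0,0,0.8],"fingers":0.1},{"delta_pos":[-0.274,-0.236,0.049],"turn":[0,0,0.96],"fingers":0.1},{"delta_pos":[-0.32,-0.275,0.058],"turn":[0,0,1.12],"fingers":0.1},{"delta_pos":[-0.365,-0.315,0.066],"turn":[0,0,1.28],"fingers":0.1},{"delta_pos":[-0.411,-0.354,0.074],"turn":[0,0,1.44],"fingers":0.1},{"delta_pos":[-0.4568,-0.3933,0.0822],"turn":[0,0,1.6],"fingers":0.1},{"delta_pos":[-0.4568,-0.3933,0.0822],"turn":[0,0,1.6],"fingers":0.1},{"delta_pos":[-0.4568,-0.3933,0.0822],"turn":[0,0,1.6],"fingers":0.1}])

```text
clock: 1.65
position: [0.5078, 0.0651, 0.1599]
ee_rot: [0.825, 0.564, -0.0, -0.0]
ft_force: [-0.3, 0.9, 0.1]
grip_width: 0.9
grasp_force: 0.0
```

Run:
```python
from h import *
o=get_obs();print(o["clock"],o["joint_pos"].round(2),o["position"],o["grip_width"])
go([.508,.0644,.021],(.364,.931,0))
c=camera("wrist"); save(c,"w1.png")
```

```text
1.65 [-0.66  0.15  0.49  1.88 -0.08  1.13 -0.52] [0.50781964 0.06510264 0.15987264] 0.9003436429036772
d [-0.0006  0.0005  0.1389] turn [-0.0007  0.0001  0.0014] deg 0.1
```

View pics/w1.png

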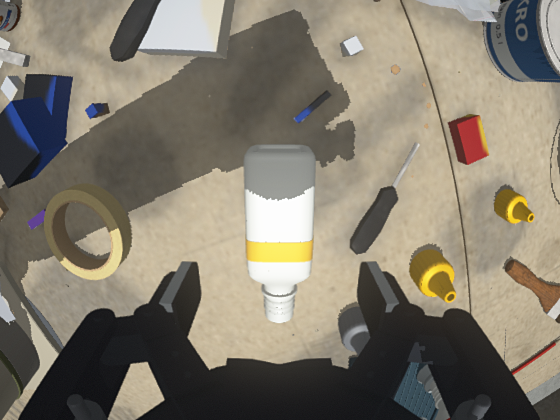

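The wrist view shows the bottle (280,215) centred and square between the fingers, with nothing in the fingers' way. I'll descend and grip.

Call:
move_arm(plan=[{"delta_pos":[0,0,0.03],"turn":[0,0,0],"fingers":0.1},{"delta_pos":[0,0,0.06],"turn":[0,0,0],"fingers":0.1},{"delta_pos":[0,0,0.09],"turn":[0,0,0],"fingers":0.1},{"delta_pos":[0,0,0.115],"turn":[0,0,0],"fingers":0.1},{"delta_pos":[0,0,0.13],"turn":[0,0,0],"fingers":0.1},{"delta_pos":[0,0,0.139],"turn":[0,0,0],"fingers":0.1},{"delta_pos":[0,0,0.139],"turn":[0,0,0],"fingers":0.1},{"delta_pos":[0,0,0.139],"turn":[0,0,0],"fingers":0.5},{"delta_pos":[0,0,0.139],"turn":[0,0,0],"fingers":0.5},{"delta_pos":[0,0,0.139],"turn":[0,0,0],"fingers":0.5},{"delta_pos":[0,0,0.139],"turn":[0,0,0],"fingers":0.5},{"delta_pos":[0,0,0.139],"turn":[0,0,0],"fingers":0.5}], force=40)

```text
clock: 3.2
position: [0.5088, 0.0649, 0.022]
ee_rot: [0.826, 0.564, 0.001, 0.0]
ft_force: [0.0, -1.2, 7.2]
grip_width: 0.651
grasp_force: 43.1
```

Run:
```python
from h import *
# lift & swing: tool over front of rack, bottle bottom outward
go([.50,-.15,.30],(.95,-.314,0))
go([.57,-.385,.245],(0,0,1),(.95,-.314,0))
```

```text
d [-0.203   0.0702 -0.2782] turn [-0.     -0.0017  1.518 ] deg 87.0
d [-0.3966  0.2208 -0.2233] turn [-1.17    1.2321  1.1699] deg 118.2
```

Call:
move_arm(plan=[{"delta_pos":[0,0,-0.03],"turn":[0,0,0],"fingers":0.5},{"delta_pos":[0,0,-0.07],"turn":[0,0,0],"fingers":0.5},{"delta_pos":[-0.01,0.004,-0.12],"turn":[0,0,0.17],"fingers":0.5},{"delta_pos":[-0.03,0.01,-0.16],"turn":[0,0,0.34],"fingers":0.5},{"delta_pos":[-0.055,0.019,-0.2],"turn":[0,0,0.51],"fingers":0.5},{"delta_pos":[-0.08,0.028,-0.24],"turn":[0,0,0.68],"fingers":0.5},{"delta_pos":[-0.11,0.038,-0.278],"turn":[0,0,0.85],"fingers":0.5},{"delta_pos":[-0.14,0.048,-0.278],"turn":[0,0,1.02],"fingers":0.5},{"delta_pos":[-0.17,0.059,-0.278],"turn":[0,0,1.19],"fingers":0.5},{"delta_pos":[-0.195,0.067,-0.278],"turn":[0,0,1.36],"fingers":0.5},{"delta_pos":[-0.203,0.07,-0.278],"turn":[0,0,1.518],"fingers":0.5},{"delta_pos":[-0.203,0.07,-0.278],"turn":[0,0,1.518],"fingers":0.5}])

```text
clock: 4.7
position: [0.4992, -0.1505, 0.2991]
ee_rot: [0.987, -0.159, -0.0, -0.0]
ft_force: [0.4, 0.7, -0.6]
grip_width: 0.65
grasp_force: 42.9
```

Run:
```python
from h import *
o=get_obs();print(o["joint_pos"].round(2))
go([.50,-.30,.30],(0,0,1),(.95,-.314,0))
```

```text
[-0.53  0.07  0.78  1.68 -0.05  1.42 -1.63]
d [ 0.0478  0.1417 -0.001 ] turn [ 3.0000e-04  1.5709e+00 -5.0000e-04] deg 90.0
```

Call:
move_arm(plan=[{"delta_pos":[0.005,0.014,0],"turn":[0,0.16,0],"fingers":0.5},{"delta_pos":[0.01,0.028,0],"turn":[0,0.32,0],"fingers":0.5},{"delta_pos":[0.014,0.042,0],"turn":[0,0.48,0],"fingers":0.5},{"delta_pos":[0.019,0.057,0],"turn":[0,0.64,0],"fingers":0.5},{"delta_pos":[0.024,0.071,0],"turn":[0,0.8,0],"fingers":0.5},{"delta_pos":[0.029,0.085,0],"turn":[0,0.96,0],"fingers":0.5},{"delta_pos":[0.033,0.1,0],"turn":[0,1.12,0],"fingers":0.5},{"delta_pos":[0.038,0.114,0],"turn":[0,1.28,0],"fingers":0.5},{"delta_pos":[0.043,0.128,0],"turn":[0,1.44,0],"fingers":0.5},{"delta_pos":[0.048,0.142,0],"turn":[0,1.571,0],"fingers":0.5},{"delta_pos":[0.048,0.142,0],"turn":[0,1.571,0],"fingers":0.5},{"delta_pos":[0.048,0.142,0],"turn":[0,1.571,0],"fingers":0.5}])

```text
clock: 6.2
position: [0.4961, -0.2792, 0.3464]
ee_rot: [0.82, -0.144, 0.543, 0.111]
ft_force: [0.4, 0.7, -0.8]
grip_width: 0.646
grasp_force: 43.2
```

Run:
```python
from h import *
o=get_obs();print(o["joint_pos"].round(2))
# bottle axis lies at grasp point ~8mm behind TCP (axis z .028 at grasp, TCP z .022 -> 6mm behind)
a=np.array([.95,-.314,0]); a/=np.linalg.norm(a)
go(np.array([.57,-.385,.255])+.006*a,(0,0,1),a)
```

```text
[ 0.09 -0.5   0.32  2.42  1.2   0.07 -2.6 ]
d [-0.0424  0.0697  0.1401] turn [0.051 0.397 0.016] deg 22.9
```

The tilt ran into joint limits (j2, j4, j6 and j7), so I'll fit the arm's kinematics from the poses seen and plan a feasible configuration.

```bash
cat > kin.py <<'E'
import numpy as np, itertools
from scipy.optimize import least_squares
from scipy.spatial.transform import Rotation as Ro
from workcell import get_obs
o=get_obs()
D=[([-1.25057724,0.33289434,-0.06469166,1.4609691,0.0215817,1.34989037,-0.08852303],[.20996931,.58828176,.2414886],[.170578,.985344,-.000727,-.0000988]),
([-.66,.15,.49,1.88,-.08,1.13,-.52],[.5078,.0651,.1599],[.825,.564,0,0]),
([-.53,.07,.78,1.68,-.05,1.42,-1.63],[.4992,-.1505,.2991],[.987,-.159,0,0]),
([float(x) for x in o["joint_pos"]],o["position"],o["ee_rot"])]
def chain(q,s):
    ax=["z","y","z","y","z","y","z"]; R=Ro.identity(); out=[]
    for k in range(7):
        R=R*Ro.from_euler(ax[k],s[k]*q[k]); out.append(R)
    return out
if __name__=="__main__":
    best=[]
    for sg in itertools.product([1,-1],repeat=3):
        for s4 in (1,-1):
          s=[-1,1,sg[0],s4,sg[1],s4*1 if True else 1,sg[2]]
          for s6 in (1,-1):
            s=[-1,1,sg[0],s4,sg[1],s6,sg[2]]
            C=[chain(q,s)[-1].inv()*Ro.from_quat(e) for q,p,e in D]
            M=Ro.concatenate(C).mean(); err=max((M.inv()*c).magnitude() for c in C); best.append((err,s,M.as_rotvec().round(3)))
    best.sort(key=lambda b:b[0]); print(best[:4])
    s=best[0][1]
    # position: p = h z + R2*(a,0,L1)+R4*(b,0,L2)+R7*(c..)
    A=[];B=[]
    for q,p,e in D:
        Rs=[r.as_matrix() for r in chain(q,s)]
        A.append(np.hstack([[[0],[0],[1]],Rs[1][:,2:],Rs[2][:,:1],Rs[3][:,:1],Rs[3][:,2:],Rs[5][:,:1],Rs[5][:,2:]])); B.append(p)
    A=np.vstack(A);B=np.hstack(B); x,res,rk,sv=np.linalg.lstsq(A,B,rcond=None); print("h,L1,a3x,a4x,L2,a6x,L3",x.round(4),"res",(A@x-B).round(4),rk,sv.round(3))
E
python3 kin.py; python3 -c "
from kin import D;print(D[3])"
```

```text
[(0.007982993491543675, [-1, 1, -1, 1, -1, 1, -1], array([-1.00e-03,  1.00e-03,  1.57e+00])), (0.8659771707276837, [-1, 1, 1, 1, -1, 1, -1], array([-0.126, -0.154,  2.293])), (0.9612327489067537, [-1, 1, -1, -1, -1, -1, -1], array([-0.525,  0.113,  1.536])), (1.0965835236324426, [-1, 1, 1, -1, -1, -1, -1], array([-0.619,  0.133,  2.355]))]
h,L1,a3x,a4x,L2,a6x,L3 [0.3283 0.3714 0.0957 0.0644 0.4931 0.059  0.2461] res [-0.0481  0.0092 -0.0111 -0.0137  0.0308  0.0084  0.0172  0.0313  0.0077
  0.0054  0.0046 -0.005 ] 7 [3.877 3.304 1.132 0.705 0.461 0.184 0.158]
([0.08829793254978399, -0.4991105174053416, 0.3222744615328318, 2.4158845799785578, 1.198969543367323, 0.06580546662537601, -2.6019211766845225], array([ 0.49613182, -0.27919997,  0.34638654]), array([ 0.81984562, -0.14444741,  0.54278861,  0.11121435]))
```

```bash
cat >> kin.py <<'E'
S=[-1,1,-1,1,-1,1,-1]; C=Ro.from_euler("z",np.pi/2)
def feats(q):
    Rs=[r.as_matrix() for r in chain(q,S)]
    return np.hstack([np.array([[0.],[0],[1]]),Rs[0][:,1:2]]+[Rs[1],Rs[3],Rs[5],Rs[2][:,:2],Rs[4][:,:2]]+[]),Rs
def fit(D):
    A=np.vstack([feats(q)[0] for q,p,e in D]);B=np.hstack([p for q,p,e in D])
    x0=np.zeros(A.shape[1]); x0[0]=.36;x0[4]=.4;x0[7]=.4;x0[10]=.25
    w=np.full(len(x0),.03); w[[0,4,7,10]]=.004
    dx=np.linalg.solve(A.T@A+np.diag(w**0*np.where(np.isin(np.arange(len(x0)),[0,4,7,10]),.001,.003)),A.T@(B-A@x0))
    x=x0+dx; return x,(A@x-B)
X,RES=fit(D)
def fk(q):
    F,Rs=feats(q); return F@X,Rs[6]@C.as_matrix()
LO=np.array([-2.6,-.5,-1.47,.16,-1.27,.06,-2.6]);HI=np.array([2.6,2.12,1.34,2.42,4.41,2.06,2.6])
def ik(p,T,q0,reg=0.0,m=.05):
    def f(q):
        P,R=fk(q); return np.r_[(P-p)*10,Ro.from_matrix(R.T@T).as_rotvec()*3,reg*(q-q0)]
    r=least_squares(f,np.clip(q0,LO+m+.001,HI-m-.001),bounds=(LO+m,HI-m),max_nfev=100)
    e=f(r.x)[:6]; return r.x,np.abs(e).max()
def frame(x,z):
    x=np.array(x,float);z=np.array(z,float);z/=np.linalg.norm(z);x-=z*(x@z);x/=np.linalg.norm(x)
    return np.stack([x,np.cross(z,x),z],1)
E
cat > p.py <<'E'
from kin import *
print(X.round(3),np.abs(RES).max().round(4))
rng=np.random.default_rng(0); cur=np.array(D[3][0])
mid=np.array([-.53,.07,.78,1.68,-.05,1.42,-1.63])
for psi in (-18.3,-45,20,45,71.7,-60,110,161.7):
    a=np.array([np.cos(np.radians(psi)),np.sin(np.radians(psi)),0]); T=frame((0,0,1),a); sols=[]
    for k in range(30):
        q0=rng.uniform(LO,HI); q0[1]=rng.uniform(0,1.4)
        q,e=ik(np.array([.57,-.385,.152])+.006*a,T,q0)
        if e<.02:
            m=np.min(np.r_[q-LO,HI-q]); q2,e2=ik(np.array([.57,-.385,.26])+.006*a,T,q,reg=.01)
            m2=np.min(np.r_[q2-LO,HI-q2])
            if e2<.05: sols.append((min(m,m2),q.round(2),q2.round(2)))
    sols.sort(key=lambda s:-s[0])
    print(psi,len(sols)); [print("  ",round(s[0],2),s[1],s[2]) for s in sols[:2]]
E
python3 p.py
```

```text
[ 0.271 -0.003  0.009 -0.003  0.395 -0.007 -0.011  0.501  0.006 -0.009
  0.28   0.005 -0.011  0.014 -0.009] 0.0024
-18.3 18
   0.2 [ 0.91  0.56 -0.15  2.17  3.64  1.16  1.45] [ 0.92  0.28 -0.17  2.22  3.68  0.97  1.29]
   0.2 [ 0.79  0.55 -0.03  2.18  3.62  1.19  1.4 ] [ 0.8   0.27 -0.04  2.22  3.68  0.99  1.26]
-45 16
   0.17 [ 1.25  0.76 -0.82  2.21  2.97  1.32  2.15] [ 1.36  0.45 -0.98  2.25  2.77  1.11  2.14]
   0.15 [ 0.9   0.6  -0.47  2.22  2.86  1.28  1.92] [ 0.92  0.29 -0.52  2.27  2.73  1.05  1.94]
20 25
   0.24 [0.33 0.95 0.78 1.77 4.04 1.82 0.78] [0.25 0.76 0.9  1.8  4.13 1.76 0.64]
   0.21 [0.4  0.9  0.69 1.77 4.12 1.77 0.81] [0.33 0.7  0.79 1.8  4.2  1.71 0.67]
45 13
   0.46 [ 1.57  1.2  -0.94  1.33 -0.7   1.32  0.48] [ 1.61  1.05 -1.01  1.36 -0.76  1.33  0.36]
   0.38 [ 1.5   1.13 -0.81  1.33 -0.83  1.37  0.54] [ 1.54  0.97 -0.87  1.36 -0.89  1.38  0.42]
71.7 17
   0.22 [ 1.3   1.41 -1.    0.83 -0.44  1.84  0.3 ] [ 1.34  1.27 -1.07  0.87 -0.51  1.84  0.17]
   0.2 [ 1.35  1.49 -1.2   0.83 -0.26  1.82  0.22] [ 1.39  1.36 -1.27  0.87 -0.33  1.81  0.1 ]
-60 13
   0.25 [ 0.93  0.72 -0.67  2.13  2.55  1.48  2.15] [ 1.    0.43 -0.78  2.17  2.37  1.3   2.23]
   0.25 [ 0.88  0.69 -0.63  2.13  2.52  1.47  2.12] [ 0.94  0.41 -0.72  2.17  2.36  1.28  2.21]
110 0
161.7 0
```

```bash
cat > sim.py <<'E'
from kin import *
from scipy.spatial.transform import Slerp
from scipy.optimize import lsq_linear
def jac(q):
    p0,R0=fk(q);J=np.zeros((6,7))
    for k in range(7):
        d=q.copy();d[k]+=1e-5;p,R=fk(d);J[:3,k]=(p-p0)/1e-5;J[3:,k]=Ro.from_matrix(R@R0.T).as_rotvec()/1e-5
    return p0,R0,J
def run(q,wps,n=25):
    for p,T in wps:
        p0,R0=fk(q); sl=Slerp([0,1],Ro.from_matrix([R0,T]))
        for i in range(1,n+6):
            s=min(1,i/n); pt=p0+(p-p0)*s; Rt=sl(s).as_matrix()
            pc,Rc,J=jac(q); e=np.r_[(pt-pc)*3,Ro.from_matrix(Rt@Rc.T).as_rotvec()]
            JJ=J.copy();JJ[:3]*=3
            A=np.vstack([JJ,.03*np.eye(7)])
            r=lsq_linear(A,np.r_[e,np.zeros(7)],bounds=(np.maximum(LO-q,-.3)-1e-9,np.minimum(HI-q,.3)+1e-9)); q=q+r.x
        pc,Rc=fk(q); print(q.round(2),"poserr",np.linalg.norm(pc-p).round(3),"rot",np.degrees(Ro.from_matrix(Rc.T@T).magnitude()).round(1),"marg",np.min(np.r_[q-LO,HI-q]).round(2))
    return q
E
cat > p2.py <<'E'
from sim import *
dn=(0,0,-1)
def hz(psi): a=np.array([np.cos(np.radians(psi)),np.sin(np.radians(psi)),0]); return frame((0,0,1),a),a
for psi in (71.7,45):
  for mid in ((.50,-.05,.30),(.55,-.2,.35)):
    T,a=hz(psi); print(psi,mid)
    q=run(np.array(D[3][0]),[((.499,-.15,.30),frame((.95,-.314,0),dn)),((.51,.02,.30),frame((.364,.931,0),dn)),(mid,T),(np.array([.57,-.385,.27])+.006*a,T),(np.array([.57,-.385,.152])+.006*a,T)])
E
python3 p2.py
```

```text
71.7 (0.5, -0.05, 0.3)
[-0.21  0.05  0.44  1.69 -0.02  1.41 -1.66] poserr 0.0 rot 0.0 marg 0.55
[-0.37  0.01  0.25  1.71 -0.    1.41 -0.49] poserr 0.0 rot 0.0 marg 0.51
[ 1.    0.4  -0.43  1.91 -1.27  1.68  0.7 ] poserr 0.0 rot 0.0 marg 0.0
[ 1.04  1.05 -0.28  0.89 -1.14  2.03  0.38] poserr 0.0 rot 0.0 marg 0.03
[ 1.01  1.22 -0.25  0.84 -1.07  2.    0.52] poserr 0.0 rot 0.0 marg 0.06
71.7 (0.55, -0.2, 0.35)
[-0.21  0.05  0.44  1.69 -0.02  1.41 -1.66] poserr 0.0 rot 0.0 marg 0.55
[-0.37  0.01  0.25  1.71 -0.    1.41 -0.49] poserr 0.0 rot 0.0 marg 0.51
[ 0.92  0.58 -0.21  1.49 -1.27  1.89  0.51] poserr 0.0 rot 0.0 marg 0.0
[ 0.98  1.04 -0.17  0.89 -1.22  2.06  0.4 ] poserr 0.0 rot 0.0 marg 0.0
[ 0.96  1.21 -0.14  0.84 -1.16  2.03  0.54] poserr 0.0 rot 0.0 marg 0.03
45 (0.5, -0.05, 0.3)
[-0.21  0.05  0.44  1.69 -0.02  1.41 -1.66] poserr 0.0 rot 0.0 marg 0.55
[-0.37  0.01  0.25  1.71 -0.    1.41 -0.49] poserr 0.0 rot 0.0 marg 0.51
[-0.74 -0.49  1.34  2.34 -1.27  1.04  0.62] poserr 0.033 rot 4.9 marg -0.0
[-0.38 -0.07  1.34  2.02 -1.27  1.28  0.42] poserr 0.174 rot 25.9 marg -0.0
[ 1.16  0.97 -0.27  1.34 -1.26  1.59  0.7 ] poserr 0.0 rot 0.0 marg 0.01
45 (0.55, -0.2, 0.35)
[-0.21  0.05  0.44  1.69 -0.02  1.41 -1.66] poserr 0.0 rot 0.0 marg 0.55
[-0.37  0.01  0.25  1.71 -0.    1.41 -0.49] poserr 0.0 rot 0.0 marg 0.51
[ 1.63  0.48 -0.94  1.85 -1.27  1.33  0.55] poserr 0.0 rot 0.0 marg 0.0
[ 1.46  0.89 -0.73  1.37 -1.02  1.45  0.46] poserr 0.0 rot 0.0 marg 0.25
[ 1.42  1.07 -0.67  1.33 -0.96  1.42  0.6 ] poserr 0.0 rot 0.0 marg 0.31
```

```bash
cat > p3.py <<'E'
from sim import *
exec(open("p2.py").read().split("for psi")[0].split("dn=")[0]); dn=(0,0,-1)
def hz(psi): a=np.array([np.cos(np.radians(psi)),np.sin(np.radians(psi)),0]); return frame((0,0,1),a),a
pk=np.array([.57,-.385,0]); z=lambda h:np.array([0,0,h])
T7,a7=hz(71.7)
for psi in (45,58):
  for mid in ((.55,-.2,.35),(.5,-.28,.35),(.54,-.3,.33)):
    T,a=hz(psi); print(psi,mid)
    q=run(np.array(D[3][0]),[((.499,-.15,.30),frame((.95,-.314,0),dn)),((.53,-.1,.35),frame((.364,.931,0),dn)),(mid,T),(pk+.006*a+z(.30),T),(pk+z(.27)+.006*a7,T7),(pk+z(.152)+.006*a7,T7)])
E
python3 p3.py
```

```text
45 (0.55, -0.2, 0.35)
[-0.21  0.05  0.44  1.69 -0.02  1.41 -1.66] poserr 0.0 rot 0.0 marg 0.55
[-0.21  0.08  0.34  1.55 -0.03  1.52 -0.24] poserr 0.0 rot 0.0 marg 0.54
[ 1.63  0.48 -0.95  1.85 -1.27  1.33  0.55] poserr 0.0 rot 0.0 marg 0.0
[ 1.47  0.85 -0.75  1.36 -1.03  1.45  0.42] poserr 0.0 rot 0.0 marg 0.24
[ 1.22  1.14 -0.7   0.88 -0.82  1.91  0.28] poserr 0.0 rot 0.0 marg 0.15
[ 1.18  1.29 -0.65  0.83 -0.75  1.9   0.41] poserr 0.0 rot 0.0 marg 0.16
45 (0.5, -0.28, 0.35)
[-0.21  0.05  0.44  1.69 -0.02  1.41 -1.66] poserr 0.0 rot 0.0 marg 0.55
[-0.21  0.08  0.34  1.55 -0.03  1.52 -0.24] poserr 0.0 rot 0.0 marg 0.54
[ 1.53  0.46 -0.65  1.76 -1.27  1.55  0.54] poserr 0.0 rot 0.0 marg 0.0
[ 1.37  0.79 -0.58  1.37 -1.15  1.52  0.46] poserr 0.0 rot 0.0 marg 0.12
[ 1.16  1.1  -0.55  0.88 -0.94  1.95  0.32] poserr 0.0 rot 0.0 marg 0.11
[ 1.13  1.26 -0.51  0.84 -0.87  1.93  0.46] poserr 0.0 rot 0.0 marg 0.13
45 (0.54, -0.3, 0.33)
[-0.21  0.05  0.44  1.69 -0.02  1.41 -1.66] poserr 0.0 rot 0.0 marg 0.55
[-0.21  0.08  0.34  1.55 -0.03  1.52 -0.24] poserr 0.0 rot 0.0 marg 0.54
[ 1.4   0.56 -
[... 953 characters left out ...]
r 0.0 rot 0.0 marg 0.0
[ 1.1   0.86 -0.26  1.15 -1.24  1.83  0.43] poserr 0.0 rot 0.0 marg 0.03
[ 1.03  1.05 -0.27  0.89 -1.15  2.03  0.39] poserr 0.0 rot 0.0 marg 0.03
[ 1.01  1.22 -0.23  0.84 -1.09  2.01  0.52] poserr 0.0 rot 0.0 marg 0.05
58 (0.54, -0.3, 0.33)
[-0.21  0.05  0.44  1.69 -0.02  1.41 -1.66] poserr 0.0 rot 0.0 marg 0.55
[-0.21  0.08  0.34  1.55 -0.03  1.52 -0.24] poserr 0.0 rot 0.0 marg 0.54
[ 1.12  0.63 -0.28  1.46 -1.27  1.79  0.51] poserr 0.0 rot 0.0 marg 0.0
[ 1.09  0.86 -0.25  1.15 -1.25  1.83  0.44] poserr 0.0 rot 0.0 marg 0.02
[ 1.02  1.05 -0.25  0.89 -1.16  2.03  0.39] poserr 0.0 rot 0.0 marg 0.03
[ 1.    1.22 -0.22  0.84 -1.1   2.01  0.53] poserr 0.0 rot 0.0 marg 0.05
```

Run:
```python
from h import *
go([.499,-.15,.30],(.95,-.314,0))
```

```text
d [-0.0567 -0.1228 -0.0235] turn [ 0.0499 -1.1735 -0.0261] deg 67.3
```

Call:
move_arm(plan=[{"delta_pos":[-0.007,-0.015,-0.003],"turn":[0.006,-0.147,-0.003],"fingers":0.5},{"delta_pos":[-0.014,-0.03,-0.006],"turn":[0.012,-0.293,-0.006],"fingers":0.5},{"delta_pos":[-0.021,-0.046,-0.009],"turn":[0.018,-0.44,-0.01],"fingers":0.5},{"delta_pos":[-0.028,-0.061,-0.012],"turn":[0.025,-0.587,-0.013],"fingers":0.5},{"delta_pos":[-0.035,-0.077,-0.015],"turn":[0.031,-0.733,-0.016],"fingers":0.5},{"delta_pos":[-0.042,-0.092,-0.018],"turn":[0.037,-0.88,-0.019],"fingers":0.5},{"delta_pos":[-0.05,-0.107,-0.021],"turn":[0.044,-1.027,-0.023],"fingers":0.5},{"delta_pos":[-0.0567,-0.1228,-0.0235],"turn":[0.05,-1.1735,-0.026],"fingers":0.5},{"delta_pos":[-0.0567,-0.1228,-0.0235],"turn":[0.05,-1.1735,-0.026],"fingers":0.5},{"delta_pos":[-0.0567,-0.1228,-0.0235],"turn":[0.05,-1.1735,-0.026],"fingers":0.5}])

```text
clock: 7.45
position: [0.4989, -0.1506, 0.3]
ee_rot: [0.987, -0.159, 0.001, 0.001]
ft_force: [0.1, 0.1, -2.0]
grip_width: 0.654
grasp_force: 43.1
```

Run:
```python
from h import *
o=get_obs();print(o["joint_pos"].round(2))
go([.53,-.1,.35],(.364,.931,0))
```

```text
[-0.23  0.06  0.46  1.67 -0.03  1.42 -1.66]
d [ 0.0137 -0.0577 -0.05  ] turn [ 2.2000e-03 -8.0000e-04 -1.5174e+00] deg 86.9
```

My controller model matches the arm, so I'll carry on with the same plan.

Call:
move_arm(plan=[{"delta_pos":[0.001,-0.006,-0.005],"turn":[0,0,-0.17],"fingers":0.5},{"delta_pos":[0.003,-0.012,-0.01],"turn":[0,0,-0.34],"fingers":0.5},{"delta_pos":[0.005,-0.02,-0.018],"turn":[0,0,-0.51],"fingers":0.5},{"delta_pos":[0.006,-0.028,-0.024],"turn":[0,0,-0.68],"fingers":0.5},{"delta_pos":[0.008,-0.034,-0.03],"turn":[0,0,-0.85],"fingers":0.5},{"delta_pos":[0.01,-0.04,-0.036],"turn":[0,0,-1.02],"fingers":0.5},{"delta_pos":[0.011,-0.046,-0.042],"turn":[0,0,-1.19],"fingers":0.5},{"delta_pos":[0.012,-0.052,-0.047],"turn":[0,0,-1.36],"fingers":0.5},{"delta_pos":[0.0137,-0.0577,-0.05],"turn":[0,0,-1.517],"fingers":0.5},{"delta_pos":[0.0137,-0.0577,-0.05],"turn":[0,0,-1.517],"fingers":0.5},{"delta_pos":[0.0137,-0.0577,-0.05],"turn":[0,0,-1.517],"fingers":0.5}])

```text
clock: 8.82
position: [0.5295, -0.1003, 0.3504]
ee_rot: [0.827, 0.562, 0.0, 0.001]
ft_force: [0.5, -0.1, -0.6]
grip_width: 0.65
grasp_force: 43.2
```

Run:
```python
from h import *
o=get_obs();print(o["joint_pos"].round(2))
go([.54,-.24,.36],(0,0,1),(.7071,.7071,0))
```

```text
[-0.23  0.1   0.36  1.53 -0.03  1.52 -0.24]
d [-0.126   0.0612 -0.0094] turn [-0.319   1.5468  0.3216] deg 92.3
```

Call:
move_arm(plan=[{"delta_pos":[-0.01,0.005,-0.001],"turn":[-0.027,0.129,0.027],"fingers":0.5},{"delta_pos":[-0.021,0.01,-0.002],"turn":[-0.053,0.258,0.054],"fingers":0.5},{"delta_pos":[-0.031,0.015,-0.003],"turn":[-0.08,0.387,0.08],"fingers":0.5},{"delta_pos":[-0.042,0.02,-0.003],"turn":[-0.106,0.516,0.107],"fingers":0.5},{"delta_pos":[-0.052,0.025,-0.004],"turn":[-0.133,0.644,0.134],"fingers":0.5},{"delta_pos":[-0.063,0.03,-0.005],"turn":[-0.16,0.773,0.161],"fingers":0.5},{"delta_pos":[-0.073,0.036,-0.005],"turn":[-0.186,0.902,0.188],"fingers":0.5},{"delta_pos":[-0.084,0.041,-0.006],"turn":[-0.213,1.031,0.214],"fingers":0.5},{"delta_pos":[-0.094,0.046,-0.007],"turn":[-0.239,1.16,0.241],"fingers":0.5},{"delta_pos":[-0.105,0.051,-0.008],"turn":[-0.266,1.289,0.268],"fingers":0.5},{"delta_pos":[-0.115,0.056,-0.009],"turn":[-0.292,1.418,0.295],"fingers":0.5},{"delta_pos":[-0.126,0.061,-0.009],"turn":[-0.319,1.547,0.322],"fingers":0.5}])

```text
clock: 10.32
position: [0.5426, -0.222, 0.3385]
ee_rot: [0.72, 0.326, 0.56, -0.25]
ft_force: [0.2, 0.2, -2.4]
grip_width: 0.651
grasp_force: 44.6
```

Run:
```python
from h import *
o=get_obs();print(o["joint_pos"].round(2))
go([.54,-.24,.36],(0,0,1),(.7071,.7071,0))
a=np.array([.7071,.7071,0])
go(np.array([.57,-.385,.30])+.006*a,(0,0,1),a)
```

```text
[ 0.94  0.34 -0.08  1.78 -1.26  1.54  0.57]
d [ 0.017   0.0101 -0.02  ] turn [-0.0605  0.2509  0.0137] deg 14.8
d [-0.0624  0.1286 -0.0851] turn [-0.0605  0.2509  0.0137] deg 14.8
```

Call:
move_arm(plan=[{"delta_pos":[0.008,0.005,-0.01],"turn":[-0.03,0.125,0.007],"fingers":0.5},{"delta_pos":[0.017,0.01,-0.02],"turn":[-0.06,0.251,0.014],"fingers":0.5},{"delta_pos":[0.017,0.01,-0.02],"turn":[-0.06,0.251,0.014],"fingers":0.5},{"delta_pos":[0.017,0.01,-0.02],"turn":[-0.06,0.251,0.014],"fingers":0.5},{"delta_pos":[0.017,0.01,-0.02],"turn":[-0.06,0.251,0.014],"fingers":0.5}])

```text
clock: 10.95
position: [0.5402, -0.2398, 0.3596]
ee_rot: [0.654, 0.272, 0.652, -0.27]
ft_force: [0.7, 0.2, -0.9]
grip_width: 0.649
grasp_force: 44.6
```

Run:
```python
from h import *
o=get_obs();print(o["joint_pos"].round(2))
a=np.array([.7071,.7071,0])
go([.54,-.24,.36],(0,0,1),a)
go(np.array([.57,-.385,.30])+.006*a,(0,0,1),a)
```

```text
[ 1.49  0.52 -0.7   1.8  -1.26  1.44  0.61]
d [ 0.0004  0.     -0.0003] turn [-0.0022  0.0034  0.0013] deg 0.2
d [-0.06    0.1235 -0.0757] turn [-0.0022  0.0034  0.0013] deg 0.2
```

Call:
move_arm(plan=[{"delta_pos":[0,0.025,-0.015],"turn":[0,0,0],"fingers":0.5},{"delta_pos":[0,0.05,-0.03],"turn":[0,0,0],"fingers":0.5},{"delta_pos":[-0.015,0.075,-0.045],"turn":[0,0,0],"fingers":0.5},{"delta_pos":[-0.03,0.1,-0.06],"turn":[0,0,0],"fingers":0.5},{"delta_pos":[-0.06,0.1235,-0.0757],"turn":[-0.002,0.003,0.001],"fingers":0.5},{"delta_pos":[-0.06,0.1235,-0.0757],"turn":[-0.002,0.003,0.001],"fingers":0.5},{"delta_pos":[-0.06,0.1235,-0.0757],"turn":[-0.002,0.003,0.001],"fingers":0.5}])

```text
clock: 11.82
position: [0.5757, -0.3784, 0.3012]
ee_rot: [0.652, 0.272, 0.653, -0.271]
ft_force: [0.3, -0.8, -1.5]
grip_width: 0.647
grasp_force: 44.7
```

Run:
```python
from h import *
o=get_obs();print(o["joint_pos"].round(2))
a=np.array([.314,.95,0]);a/=np.linalg.norm(a)
go(np.array([.57,-.385,.27])+.006*a,(0,0,1),a)
```

```text
[ 1.4   0.83 -0.59  1.42 -1.11  1.5   0.54]
d [-0.0312 -0.0021 -0.0034] turn [ 4.623e-01 -3.000e-04  2.100e-03] deg 26.5
```

Call:
move_arm(plan=[{"delta_pos":[-0.007,-0.0005,-0.001],"turn":[0.12,0,0],"fingers":0.5},{"delta_pos":[-0.015,-0.001,-0.002],"turn":[0.24,0,0],"fingers":0.5},{"delta_pos":[-0.023,-0.0015,-0.003],"turn":[0.36,0,0],"fingers":0.5},{"delta_pos":[-0.0312,-0.0021,-0.0034],"turn":[0.462,0,0.002],"fingers":0.5},{"delta_pos":[-0.0312,-0.0021,-0.0034],"turn":[0.462,0,0.002],"fingers":0.5},{"delta_pos":[-0.0312,-0.0021,-0.0034],"turn":[0.462,0,0.002],"fingers":0.5}])

```text
clock: 12.58
position: [0.5709, -0.381, 0.2708]
ee_rot: [0.573, 0.413, 0.575, -0.412]
ft_force: [-0.8, -0.6, -1.0]
grip_width: 0.649
grasp_force: 44.6
```

```bash
cat > m.py <<'E'
from h import *
import pickle,sys
o=get_obs();print(o["clock"],o["joint_pos"].round(2),o["position"].round(4))
R=Ro.from_quat(o["ee_rot"]).as_matrix(); print("x up",R[:,0].round(3),"z",R[:,2].round(3))
d={n:camera(n) for n in("top","side")}; pickle.dump(d,open("d1.pkl","wb"))
for n in d: save(d[n],n+sys.argv[1]+".png")
E
python3 m.py 1
python3 - <<'E'
import cv2
s=cv2.imread("pics/side1.png");cv2.imwrite("pics/side1c.png",cv2.resize(s[100:330,200:420],None,fx=2.6,fy=2.6,interpolation=cv2.INTER_CUBIC))
E
```

```text
12.575 [ 1.18  1.13 -0.57  0.92 -0.89  1.93  0.38] [ 0.5709 -0.381   0.2708]
x up [-0.002 -0.     1.   ] z [0.319 0.948 0.001]
```

View pics/side1c.png

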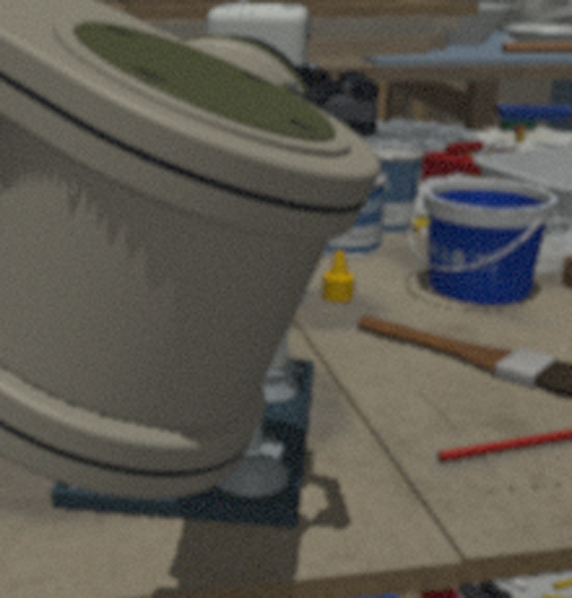

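View pics/top1.png

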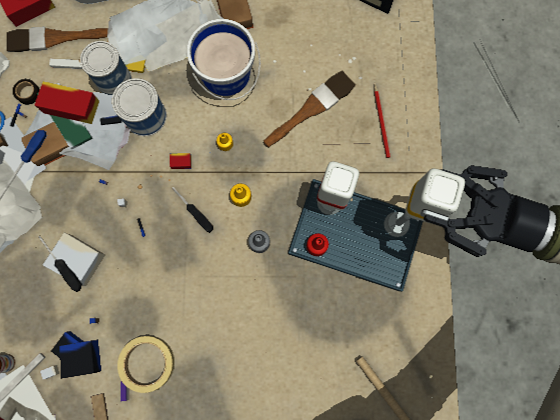

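The side view has the arm hiding the bottle, but the peg and seat are visible at (262,465). The top view shows the inverted bottle's base at (440,192), square to the rack. I'll measure the base centre from the top range data.

```bash
cat > bt.py <<'E'
from h import *
import pickle
d=pickle.load(open("d1.pkl","rb"));c=d["top"];P,ok=cloud(c);H,S,V=cv2.split(cv2.cvtColor(c["color"],cv2.COLOR_RGB2HSV))
o=get_obs();R=Ro.from_quat(o["ee_rot"]).as_matrix()
zb=o["position"][2]+.0425
m=ok&(S<60)&(V>150)&(abs(P[...,2]-zb)<.012)&(abs(P[...,0]-.57)<.06)&(abs(P[...,1]+.385)<.06)
p=P[m]; print("base",len(p),np.median(p,axis=0).round(4),cv2.minAreaRect((p[:,:2]*1000).astype(np.float32)))
q=P[ok&(abs(P[...,0]-.614)<.045)&(abs(P[...,1]+.252)<.045)&(P[...,2]>.185)&(P[...,2]<.205)]
print("redb",np.median(q,axis=0).round(4),cv2.minAreaRect((q[:,:2]*1000).astype(np.float32)))
# base plane normal
A=np.c_[p[:,:2]-p[:,:2].mean(0),np.ones(len(p))]; print("slope deg",np.degrees(np.linalg.lstsq(A,p[:,2],rcond=None)[0][:2]))
print("TCP-axis guess",(o["position"]-.006*R[:,2]).round(4))
E
python3 bt.py
```

```text
base 1308 [ 0.5679 -0.3861  0.3098] ((568.85107421875, -386.548583984375), (53.79923629760742, 55.02336120605469), 71.12938690185547)
redb [ 0.613  -0.2521  0.1915] ((613.8645629882812, -252.23358154296875), (55.682437896728516, 55.78712844848633), 72.48954772949219)
slope deg [ 0.02041077 -0.20682444]
TCP-axis guess [ 0.5683 -0.3874  0.2708]
```

Call:
move_arm(plan=[{"delta_pos":[0,0.0008,0.0019],"turn":[0,0,0],"fingers":0.5},{"delta_pos":[-0.01,0.0008,0.0019],"turn":[0,0,0],"fingers":0.5},{"delta_pos":[-0.02,0.0008,0.0019],"turn":[0,0,0],"fingers":0.5},{"delta_pos":[-0.03,0.0008,0.0019],"turn":[0,0,0],"fingers":0.5},{"delta_pos":[-0.04,0.0008,0.0019],"turn":[0,0,0],"fingers":0.5},{"delta_pos":[-0.047,0.0008,0.0019],"turn":[0,0,0],"fingers":0.5},{"delta_pos":[-0.054,0.0008,0.0019],"turn":[0,0,0],"fingers":0.5},{"delta_pos":[-0.06,0.0008,0.0019],"turn":[0,0,0],"fingers":0.5},{"delta_pos":[-0.06,0.0008,0.0019],"turn":[0,0,0],"fingers":0.5}])

```text
clock: 13.8
position: [0.572, -0.3798, 0.209]
ee_rot: [0.573, 0.413, 0.575, -0.413]
ft_force: [-0.6, -0.6, -1.2]
grip_width: 0.65
grasp_force: 44.6
```

```bash
python3 m.py 2; python3 bt.py
python3 - <<'E'
from h import *
print(get_obs()["ft_force"],get_obs()["torque"])
E
```

```text
13.8 [ 1.17  1.2  -0.55  0.91 -0.85  1.92  0.45] [ 0.572  -0.3798  0.209 ]
x up [-0.001 -0.002  1.   ] z [0.318 0.948 0.002]
base 1139 [ 0.5695 -0.3851  0.2478] ((569.76025390625, -385.6324462890625), (54.222782135009766, 54.00450134277344), 71.70896911621094)
redb [ 0.6131 -0.252   0.1914] ((614.3335571289062, -252.73062133789062), (55.657718658447266, 56.35743713378906), 71.4528579711914)
slope deg [-0.03536163  0.09829382]
TCP-axis guess [ 0.5702 -0.3857  0.2098]
[-1.20875746  0.00308745  0.39905571] [-1.232597    0.46527057 -0.00616414]
```

The neck has gone over the peg tip without contact and is centred to within 1 mm, so I'll keep lowering.

Call:
move_arm(plan=[{"delta_pos":[-0.008,0,0],"turn":[0,0,0],"fingers":0.5},{"delta_pos":[-0.016,0,0],"turn":[0,0,0],"fingers":0.5},{"delta_pos":[-0.024,0,0],"turn":[0,0,0],"fingers":0.5},{"delta_pos":[-0.032,0,0],"turn":[0,0,0],"fingers":0.5},{"delta_pos":[-0.04,0,0],"turn":[0,0,0],"fingers":0.5},{"delta_pos":[-0.047,0,0],"turn":[0,0,0],"fingers":0.5},{"delta_pos":[-0.052,0,0],"turn":[0,0,0],"fingers":0.5},{"delta_pos":[-0.052,0,0],"turn":[0,0,0],"fingers":0.5}])

```text
clock: 14.9
position: [0.5721, -0.3797, 0.1571]
ee_rot: [0.573, 0.413, 0.575, -0.413]
ft_force: [0.9, -0.3, -1.9]
grip_width: 0.651
grasp_force: 44.6
```

Call:
move_arm(plan=[{"delta_pos":[-0.001,0,0],"turn":[0,0,0],"fingers":0.5},{"delta_pos":[-0.002,0,0],"turn":[0,0,0],"fingers":0.5},{"delta_pos":[-0.002,0,0],"turn":[0,0,0],"fingers":0.5}])

```text
clock: 15.28
position: [0.5722, -0.3798, 0.1556]
ee_rot: [0.573, 0.413, 0.575, -0.413]
ft_force: [-0.4, 0.1, -1.2]
grip_width: 0.65
grasp_force: 44.6
```

Expected contact is at TCP z of about 0.1525, and there is none yet, so I'll creep down.

Call:
move_arm(plan=[{"delta_pos":[-0.0007,0,0],"turn":[0,0,0],"fingers":0.5},{"delta_pos":[-0.0014,0,0],"turn":[0,0,0],"fingers":0.5},{"delta_pos":[-0.002,0,0],"turn":[0,0,0],"fingers":0.5},{"delta_pos":[-0.002,0,0],"turn":[0,0,0],"fingers":0.5}])

```text
clock: 15.78
position: [0.5722, -0.3798, 0.1534]
ee_rot: [0.573, 0.413, 0.575, -0.413]
ft_force: [-0.7, -0.0, -0.8]
grip_width: 0.647
grasp_force: 44.6
```

Call:
move_arm(plan=[{"delta_pos":[-0.0005,0,0],"turn":[0,0,0],"fingers":0.5},{"delta_pos":[-0.001,0,0],"turn":[0,0,0],"fingers":0.5},{"delta_pos":[-0.001,0,0],"turn":[0,0,0],"fingers":0.5}])

```text
clock: 16.15
position: [0.5722, -0.3798, 0.1527]
ee_rot: [0.573, 0.413, 0.575, -0.413]
ft_force: [-0.0, 0.2, 0.1]
grip_width: 0.651
grasp_force: 44.6
```

Call:
move_arm(plan=[{"delta_pos":[-0.0005,0,0],"turn":[0,0,0],"fingers":0.5},{"delta_pos":[-0.001,0,0],"turn":[0,0,0],"fingers":0.5},{"delta_pos":[-0.001,0,0],"turn":[0,0,0],"fingers":0.5}])

```text
clock: 16.52
position: [0.5721, -0.3799, 0.1527]
ee_rot: [0.572, 0.413, 0.575, -0.413]
ft_force: [-2.7, -0.8, 6.1]
grip_width: 0.653
grasp_force: 44.7
```

Call:
move_arm(plan=[{"delta_pos":[-0.0004,0,0],"turn":[0,0,0],"fingers":0.5},{"delta_pos":[-0.0008,0,0],"turn":[0,0,0],"fingers":0.5},{"delta_pos":[-0.0008,0,0],"turn":[0,0,0],"fingers":0.5}])

```text
clock: 16.9
position: [0.572, -0.3799, 0.1527]
ee_rot: [0.572, 0.413, 0.576, -0.413]
ft_force: [-4.0, 0.3, 8.8]
grip_width: 0.649
grasp_force: 44.8
```

Contact is at z = 0.1527 with about 9 N. I'll ease off the preload, open, and check before retracting.

Call:
move_arm(plan=[{"delta_pos":[0.0012,0,0],"turn":[0,0,0],"fingers":0.5},{"delta_pos":[0.0012,0,0],"turn":[0,0,0],"fingers":0.32},{"delta_pos":[0.0012,0,0],"turn":[0,0,0],"fingers":0.25},{"delta_pos":[0.0012,0,0],"turn":[0,0,0],"fingers":0.15},{"delta_pos":[0.0012,0,0],"turn":[0,0,0],"fingers":0.15},{"delta_pos":[0.0012,0,0],"turn":[0,0,0],"fingers":0.15}], force=20)

```text
clock: 17.65
position: [0.5722, -0.3798, 0.1518]
ee_rot: [0.573, 0.413, 0.575, -0.413]
ft_force: [0.0, 0.6, -0.3]
grip_width: 0.849
grasp_force: 0.0
```

```bash
python3 m.py 3; python3 bt.py
```

```text
17.65 [ 1.16  1.28 -0.53  0.89 -0.82  1.91  0.51] [ 0.5722 -0.3798  0.1518]
x up [-0.001 -0.002  1.   ] z [0.318 0.948 0.002]
base 1003 [ 0.5695 -0.3846  0.1916] ((569.643310546875, -385.2170715332031), (54.72358322143555, 54.029361724853516), 71.02684020996094)
redb [ 0.6132 -0.252   0.1914] ((613.9725952148438, -252.4017333984375), (55.47121810913086, 55.999122619628906), 71.91241455078125)
slope deg [ 0.26161591 -0.22902439]
TCP-axis guess [ 0.5703 -0.3855  0.1518]
```

```bash
cat > p4.py <<'E'
from sim import *
dn=(0,0,-1); o=get_obs(); p=o["position"]; R=Ro.from_quat(o["ee_rot"]).as_matrix(); a=R[:,2]
xs=(-.95,.314,0)
q=run(o["joint_pos"],[(p-.09*a,R),(np.array([.50,-.44,.33]),frame((0,0,1),(.707,.707,0))),((.50,-.25,.33),frame((.2,.98,0),dn)),((.6254,-.075,.15),frame(xs,dn)),((.6254,-.075,.03),frame(xs,dn)),((.48,-.355,.16),frame(xs,dn)),((.48,-.355,.03),frame(xs,dn))])
E
python3 p4.py
python3 - <<'E'
from h import *
a=np.array([.707,.707,0])
go([.50,-.44,.33],(0,0,1),a)
E
```

```text
[ 1.2   1.47 -0.73  0.53 -0.64  2.06  0.33] poserr 0.0 rot 0.0 marg 0.0
[ 1.67  0.92 -0.86  1.34 -0.87  1.54  0.37] poserr 0.0 rot 0.0 marg 0.4
[ 1.11  0.22 -0.85  1.49  0.16  1.51  0.06] poserr 0.0 rot 0.0 marg 0.55
[ 0.8   0.62 -1.04  1.53  0.54  1.31  0.94] poserr 0.0 rot 0.0 marg 0.43
[ 0.74  0.75 -0.95  1.61  0.66  1.13  0.87] poserr 0.0 rot 0.0 marg 0.52
[ 1.36  0.52 -1.05  1.62  0.47  1.28  1.49] poserr 0.0 rot 0.0 marg 0.42
[ 1.28  0.67 -0.94  1.71  0.61  1.08  1.4 ] poserr 0.0 rot 0.0 marg 0.53
d [ 0.1784 -0.0492 -0.0796] turn [-4.621e-01 -2.300e-03  3.000e-04] deg 26.5
```

Call:
move_arm(plan=[{"delta_pos":[0,0,-0.015],"turn":[0,0,0],"fingers":0.15},{"delta_pos":[0,0,-0.03],"turn":[0,0,0],"fingers":0.15},{"delta_pos":[0,0,-0.05],"turn":[0,0,0],"fingers":0.15},{"delta_pos":[0,0,-0.07],"turn":[0,0,0],"fingers":0.15},{"delta_pos":[0,0,-0.09],"turn":[0,0,0],"fingers":0.15},{"delta_pos":[0,0,-0.09],"turn":[0,0,0],"fingers":0.15}])

```text
clock: 18.5
position: [0.543, -0.4668, 0.1516]
ee_rot: [0.573, 0.412, 0.577, -0.412]
ft_force: [-0.2, -0.9, -0.2]
grip_width: 0.849
grasp_force: 0.0
```

Call:
move_arm(plan=[{"delta_pos":[0.04,0,0],"turn":[0,0,0],"fingers":0.15},{"delta_pos":[0.085,0,0],"turn":[0,0,0],"fingers":0.15},{"delta_pos":[0.13,-0.01,0],"turn":[-0.1,0,0],"fingers":0.15},{"delta_pos":[0.178,-0.03,0.005],"turn":[-0.25,0,0],"fingers":0.15},{"delta_pos":[0.178,-0.049,0.012],"turn":[-0.4,0,0],"fingers":0.15},{"delta_pos":[0.178,-0.049,0.012],"turn":[-0.462,0,0],"fingers":0.15},{"delta_pos":[0.178,-0.049,0.012],"turn":[-0.462,0,0],"fingers":0.15}])

```text
clock: 19.38
position: [0.4994, -0.4384, 0.3293]
ee_rot: [0.653, 0.269, 0.654, -0.271]
ft_force: [-0.4, -0.1, 0.6]
grip_width: 0.847
grasp_force: 0.0
```

Run:
```python
from h import *
print(get_obs()["joint_pos"].round(2))
go([.50,-.25,.33],(.2,.98,0))
```

```text
[ 1.68  0.95 -0.9   1.34 -0.84  1.51  0.36]
d [ 0.0004 -0.133   0.1334] turn [ 0.4576 -1.5231 -0.4602] deg 94.9
```

Call:
move_arm(plan=[{"delta_pos":[0,-0.012,0.012],"turn":[0.042,-0.138,-0.042],"fingers":0.15},{"delta_pos":[0,-0.024,0.024],"turn":[0.083,-0.277,-0.084],"fingers":0.15},{"delta_pos":[0,-0.036,0.036],"turn":[0.125,-0.415,-0.125],"fingers":0.15},{"delta_pos":[0,-0.048,0.048],"turn":[0.166,-0.554,-0.167],"fingers":0.15},{"delta_pos":[0,-0.06,0.061],"turn":[0.208,-0.692,-0.209],"fingers":0.15},{"delta_pos":[0,-0.072,0.073],"turn":[0.25,-0.831,-0.251],"fingers":0.15},{"delta_pos":[0,-0.085,0.085],"turn":[0.291,-0.969,-0.293],"fingers":0.15},{"delta_pos":[0,-0.097,0.097],"turn":[0.333,-1.108,-0.335],"fingers":0.15},{"delta_pos":[0,-0.109,0.109],"turn":[0.374,-1.246,-0.377],"fingers":0.15},{"delta_pos":[0,-0.121,0.121],"turn":[0.416,-1.385,-0.418],"fingers":0.15},{"delta_pos":[0,-0.133,0.133],"turn":[0.458,-1.523,-0.46],"fingers":0.15},{"delta_pos":[0,-0.133,0.133],"turn":[0.458,-1.523,-0.46],"fingers":0.15}])

```text
clock: 20.88
position: [0.5032, -0.2445, 0.3316]
ee_rot: [0.771, 0.637, 0.001, 0.001]
ft_force: [0.6, -1.2, 0.3]
grip_width: 0.85
grasp_force: 0.0
```

```bash
python3 m.py 4; python3 bt.py
python3 - <<'E'
from h import *
go([.6254,-.075,.14],(-.95,.314,0))
E
```

```text
20.875 [ 1.09  0.25 -0.86  1.46  0.19  1.52  0.05] [ 0.5032 -0.2445  0.3316]
x up [0.188 0.982 0.   ] z [ 0.003 -0.    -1.   ]
base 0 [nan nan nan] ((0.0, 0.0), (0.0, 0.0), 0.0)
redb [ 0.6172 -0.2319  0.1917] ((620.4091186523438, -231.6787567138672), (14.997386932373047, 55.65681457519531), 77.7238998413086)
slope deg [0. 0.]
TCP-axis guess [ 0.5014 -0.2494  0.3364]
d [0.1949 0.087  0.191 ] turn [ 3.0000e-03 -1.0000e-04 -1.4491e+00] deg 83.0
  return _methods._mean(a, axis=axis, dtype=dtype,
  ret = um.true_divide(
bt.py:11: RuntimeWarning: Mean of empty slice.
  A=np.c_[p[:,:2]-p[:,:2].mean(0),np.ones(len(p))]; print("slope deg",np.degrees(np.linalg.lstsq(A,p[:,2],rcond=None)[0][:2]))
```

View pics/side4.png

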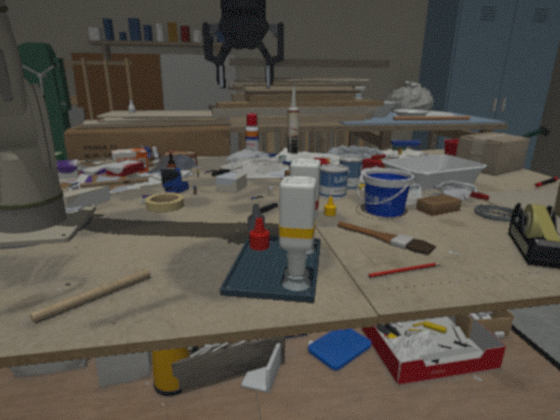

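The side view shows the bottle standing upright and seated on the free peg at (297,235), behind the empty spout place. The yellow spout is next.

Call:
move_arm(plan=[{"delta_pos":[0.02,0.009,0.01],"turn":[0,0,-0.16],"fingers":0.15},{"delta_pos":[0.043,0.019,0.03],"turn":[0,0,-0.32],"fingers":0.15},{"delta_pos":[0.065,0.029,0.05],"turn":[0,0,-0.48],"fingers":0.15},{"delta_pos":[0.087,0.039,0.07],"turn":[0,0,-0.64],"fingers":0.15},{"delta_pos":[0.11,0.049,0.095],"turn":[0,0,-0.8],"fingers":0.15},{"delta_pos":[0.132,0.059,0.12],"turn":[0,0,-0.96],"fingers":0.15},{"delta_pos":[0.155,0.069,0.145],"turn":[0,0,-1.12],"fingers":0.15},{"delta_pos":[0.177,0.079,0.17],"turn":[0,0,-1.29],"fingers":0.15},{"delta_pos":[0.195,0.087,0.191],"turn":[0,0,-1.449],"fingers":0.15},{"delta_pos":[0.195,0.087,0.191],"turn":[0,0,-1.449],"fingers":0.15},{"delta_pos":[0.195,0.087,0.191],"turn":[0,0,-1.449],"fingers":0.15}])

```text
clock: 22.35
position: [0.625, -0.0781, 0.1396]
ee_rot: [0.163, 0.987, 0.0, 0.001]
ft_force: [0.3, 0.5, 0.1]
grip_width: 0.85
grasp_force: 0.0
```

Run:
```python
from h import *
o=get_obs();print(o["joint_pos"].round(2),o["position"])
go([.6258,-.0747,.021],(-.95,.314,0))
c=camera("wrist"); save(c,"w5.png")
```

```text
[ 0.79  0.64 -1.04  1.53  0.56  1.29  0.93] [ 0.62495173 -0.07812881  0.13955391]
d [0.0005 0.0034 0.1186] turn [ 0.0007  0.0013 -0.0075] deg 0.4
```

View pics/w5.png

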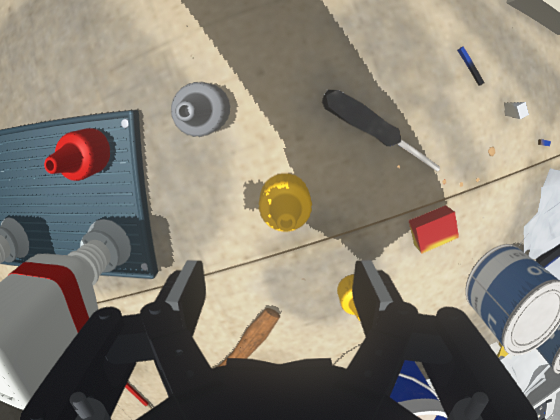

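The wrist view shows the large yellow spout at (285,202) between the fingers, with the decoys clear of them. I'll descend and grip.

Call:
move_arm(plan=[{"delta_pos":[0.0005,0.0034,0.025],"turn":[0,0,-0.007],"fingers":0.15},{"delta_pos":[0.0005,0.0034,0.05],"turn":[0,0,-0.007],"fingers":0.15},{"delta_pos":[0.0005,0.0034,0.075],"turn":[0,0,-0.007],"fingers":0.15},{"delta_pos":[0.0005,0.0034,0.1],"turn":[0,0,-0.007],"fingers":0.15},{"delta_pos":[0.0005,0.0034,0.1185],"turn":[0,0,-0.007],"fingers":0.15},{"delta_pos":[0.0005,0.0034,0.1185],"turn":[0,0,-0.007],"fingers":0.15},{"delta_pos":[0.0005,0.0034,0.1185],"turn":[0,0,-0.007],"fingers":0.7},{"delta_pos":[0.0005,0.0034,0.1185],"turn":[0,0,-0.007],"fingers":0.7},{"delta_pos":[0.0005,0.0034,0.1185],"turn":[0,0,-0.007],"fingers":0.7},{"delta_pos":[0.0005,0.0034,0.1185],"turn":[0,0,-0.007],"fingers":0.7},{"delta_pos":[0.0005,0.0034,0.1185],"turn":[0,0,-0.007],"fingers":0.7}], force=30)

```text
clock: 23.78
position: [0.6266, -0.073, 0.022]
ee_rot: [0.156, 0.988, 0.0, 0.002]
ft_force: [-1.1, -0.2, 5.7]
grip_width: 0.484
grasp_force: 30.6
```

Run:
```python
from h import *
print(get_obs()["position"],get_obs()["grip_width"]*85)
go([.46,-.20,.16],(-.95,.314,0))
```

```text
[ 0.62655089 -0.07302203  0.02195116] 41.1682154586739
d [ 0.1186 -0.1721 -0.1387] turn [0.001  0.0037 0.0049] deg 0.4
```

Call:
move_arm(plan=[{"delta_pos":[0,0,-0.03],"turn":[0,0,0],"fingers":0.7},{"delta_pos":[0,0,-0.075],"turn":[0,0,0],"fingers":0.7},{"delta_pos":[0.01,-0.015,-0.115],"turn":[0,0,0],"fingers":0.7},{"delta_pos":[0.03,-0.045,-0.138],"turn":[0,0,0],"fingers":0.7},{"delta_pos":[0.055,-0.08,-0.138],"turn":[0,0,0],"fingers":0.7},{"delta_pos":[0.08,-0.115,-0.138],"turn":[0,0,0],"fingers":0.7},{"delta_pos":[0.105,-0.15,-0.138],"turn":[0,0,0],"fingers":0.7},{"delta_pos":[0.1186,-0.1721,-0.138],"turn":[0.001,0.004,0.005],"fingers":0.7},{"delta_pos":[0.1186,-0.1721,-0.138],"turn":[0.001,0.004,0.005],"fingers":0.7}])

```text
clock: 24.9
position: [0.4581, -0.2021, 0.1584]
ee_rot: [0.161, 0.987, -0.001, -0.001]
ft_force: [-0.2, -0.4, -0.9]
grip_width: 0.481
grasp_force: 30.5
```

Run:
```python
from h import *
print(get_obs()["joint_pos"].round(2))
go([.4805,-.3556,.10],(-.95,.314,0))
```

```text
[ 1.38  0.35 -1.21  1.84  0.36  1.2   1.3 ]
d [-0.0701 -0.1383  0.0585] turn [-0.0023 -0.0026 -0.0038] deg 0.3
```

Call:
move_arm(plan=[{"delta_pos":[-0.015,-0.035,0],"turn":[0,0,0],"fingers":0.7},{"delta_pos":[-0.03,-0.07,0],"turn":[0,0,0],"fingers":0.7},{"delta_pos":[-0.05,-0.105,0.01],"turn":[0,0,0],"fingers":0.7},{"delta_pos":[-0.065,-0.13,0.025],"turn":[-0.002,-0.002,-0.004],"fingers":0.7},{"delta_pos":[-0.0701,-0.1383,0.04],"turn":[-0.002,-0.002,-0.004],"fingers":0.7},{"delta_pos":[-0.0701,-0.1383,0.0585],"turn":[-0.002,-0.002,-0.004],"fingers":0.7},{"delta_pos":[-0.0701,-0.1383,0.0585],"turn":[-0.002,-0.002,-0.004],"fingers":0.7}])

```text
clock: 25.78
position: [0.4821, -0.3513, 0.0984]
ee_rot: [0.156, 0.988, 0.002, -0.001]
ft_force: [0.6, -0.4, -0.4]
grip_width: 0.477
grasp_force: 30.5
```

Run:
```python
from h import *
print(get_obs()["position"])
go([.4805,-.3556,.034],(-.95,.314,0))
```

```text
[ 0.48210569 -0.35128904  0.09837153]
d [ 0.     -0.0048  0.0644] turn [ 0.0029 -0.0025  0.0061] deg 0.4
```

Call:
move_arm(plan=[{"delta_pos":[0,-0.0045,0.015],"turn":[0.002,-0.002,0.005],"fingers":0.7},{"delta_pos":[0,-0.0045,0.03],"turn":[0.002,-0.002,0.005],"fingers":0.7},{"delta_pos":[0,-0.0045,0.045],"turn":[0.002,-0.002,0.005],"fingers":0.7},{"delta_pos":[0,-0.0045,0.055],"turn":[0.002,-0.002,0.005],"fingers":0.7},{"delta_pos":[0,-0.0045,0.064],"turn":[0.002,-0.002,0.005],"fingers":0.7},{"delta_pos":[0,-0.0045,0.064],"turn":[0.002,-0.002,0.005],"fingers":0.7},{"delta_pos":[0,-0.0045,0.064],"turn":[0.002,-0.002,0.005],"fingers":0.7}])

```text
clock: 26.65
position: [0.4815, -0.3577, 0.0362]
ee_rot: [0.159, 0.987, -0.0, 0.001]
ft_force: [-0.8, -0.1, -0.4]
grip_width: 0.482
grasp_force: 30.5
```

Call:
move_arm(plan=[{"delta_pos":[0,0,0.001],"turn":[0,0,0],"fingers":0.7},{"delta_pos":[0,0,0.002],"turn":[0,0,0],"fingers":0.7},{"delta_pos":[0,0,0.003],"turn":[0,0,0],"fingers":0.7},{"delta_pos":[0,0,0.003],"turn":[0,0,0],"fingers":0.7}])

```text
clock: 27.15
position: [0.4811, -0.3576, 0.0328]
ee_rot: [0.159, 0.987, -0.0, 0.001]
ft_force: [0.3, -0.5, -0.0]
grip_width: 0.48
grasp_force: 30.5
```

Call:
move_arm(plan=[{"delta_pos":[0.001,0.0017,0.001],"turn":[0,0,0],"fingers":0.7},{"delta_pos":[0.001,0.0017,0.002],"turn":[0,0,0],"fingers":0.7},{"delta_pos":[0.001,0.0017,0.0025],"turn":[0,0,0],"fingers":0.7},{"delta_pos":[0.001,0.0017,0.0025],"turn":[0,0,0],"fingers":0.7}])

```text
clock: 27.65
position: [0.4807, -0.3557, 0.0303]
ee_rot: [0.159, 0.987, -0.0, 0.001]
ft_force: [0.2, -0.1, -0.9]
grip_width: 0.478
grasp_force: 30.5
```

Call:
move_arm(plan=[{"delta_pos":[0,0,0.0005],"turn":[0,0,0],"fingers":0.7},{"delta_pos":[0,0,0.001],"turn":[0,0,0],"fingers":0.7},{"delta_pos":[0,0,0.001],"turn":[0,0,0],"fingers":0.7}])

```text
clock: 28.02
position: [0.4808, -0.3558, 0.0299]
ee_rot: [0.159, 0.987, -0.001, 0.001]
ft_force: [-2.9, 1.4, 6.6]
grip_width: 0.482
grasp_force: 31.2
```

Contact is on the tray floor. I'll release with a small opening and retract straight up.

Call:
move_arm(plan=[{"delta_pos":[0,0,-0.0006],"turn":[0,0,0],"fingers":0.5},{"delta_pos":[0,0,-0.0006],"turn":[0,0,0],"fingers":0.4},{"delta_pos":[0,0,-0.0006],"turn":[0,0,0],"fingers":0.36},{"delta_pos":[0,0,-0.0006],"turn":[0,0,0],"fingers":0.36},{"delta_pos":[0,0,-0.015],"turn":[0,0,0],"fingers":0.36},{"delta_pos":[0,0,-0.04],"turn":[0,0,0],"fingers":0.36},{"delta_pos":[0,0,-0.08],"turn":[0,0,0],"fingers":0.36},{"delta_pos":[0.03,0,-0.12],"turn":[0,0,0],"fingers":0.36},{"delta_pos":[0.06,0.05,-0.17],"turn":[0,0,0],"fingers":0.36},{"delta_pos":[0.06,0.1,-0.2],"turn":[0,0,0],"fingers":0.36},{"delta_pos":[0.06,0.15,-0.22],"turn":[0,0,0],"fingers":0.36},{"delta_pos":[0.06,0.2,-0.22],"turn":[0,0,0],"fingers":0.36}])

```text
clock: 29.52
position: [0.4876, -0.1445, 0.252]
ee_rot: [0.159, 0.987, -0.002, 0.003]
ft_force: [0.8, 0.0, -0.7]
grip_width: 0.642
grasp_force: 0.0
```

Call:
move_arm(plan=[{"delta_pos":[0,0.05,0],"turn":[0,0,0],"fingers":0.36},{"delta_pos":[0,0.1,0],"turn":[0,0,0],"fingers":0.36},{"delta_pos":[0,0.15,0],"turn":[0,0,0],"fingers":0.36},{"delta_pos":[0,0.15,0],"turn":[0,0,0],"fingers":0.36},{"delta_pos":[0,0.15,0],"turn":[0,0,0],"fingers":0.36}])

```text
clock: 30.15
position: [0.5336, -0.0043, 0.2496]
ee_rot: [0.159, 0.987, -0.001, 0.001]
ft_force: [-0.4, 0.2, 0.4]
grip_width: 0.645
grasp_force: 0.0
```

```bash
python3 m.py 6
python3 - <<'E'
from h import *
import pickle
d=pickle.load(open("d1.pkl","rb"));c=d["top"];P,ok=cloud(c);H,S,V=cv2.split(cv2.cvtColor(c["color"],cv2.COLOR_RGB2HSV))
near=lambda x,y,r:ok&(np.hypot(P[...,0]-x,P[...,1]-y)<r)
for n,m in (("yellow",(H>18)&(H<32)&(S>150)&near(.48,-.355,.04)),("red",((H<8)|(H>172))&(S>150)&near(.525,-.225,.04))):
    for lo,hi in ((.035,.05),(.06,.08)):
        p=P[m&(P[...,2]>lo)&(P[...,2]<hi)]; print(n,lo,len(p),p.mean(0).round(4),((p.min(0)+p.max(0))/2).round(4),p[:,2].max().round(4))
for x,y in((.57,-.385),(.614,-.2523)):
    p=P[near(x,y,.045)&(P[...,2]>.185)]; print("base",np.median(p,axis=0).round(4),cv2.minAreaRect((p[:,:2]*1000).astype(np.float32)))
cv2.imwrite("pics/fin.png",cv2.resize(np.hstack([c["color"][140:320,270:450],d["side"]["color"][140:320,200:380]])[:,:,::-1],None,fx=2.2,fy=2.2))
E
```

```text
30.15 [ 0.96  0.36 -1.25  1.65  0.35  1.39  0.91] [ 0.5336 -0.0043  0.2496]
x up [-0.949  0.314 -0.002] z [ 0.002 -0.002 -1.   ]
yellow 0.035 260 [ 0.4811 -0.3537  0.0411] [ 0.4815 -0.3557  0.0425] 0.0497
yellow 0.06 57 [ 0.4814 -0.3548  0.0673] [ 0.4821 -0.3551  0.0671] 0.0739
red 0.035 252 [ 0.5249 -0.2242  0.041 ] [ 0.5262 -0.2254  0.0426] 0.0498
red 0.06 54 [ 0.5253 -0.225   0.0673] [ 0.5255 -0.2255  0.0671] 0.0739
base [ 0.569  -0.3842  0.1914] ((569.9974365234375, -385.06195068359375), (55.62640380859375, 56.26292037963867), 71.30120086669922)
base [ 0.6133 -0.252   0.1914] ((614.195068359375, -252.5872802734375), (55.466041564941406, 56.11286926269531), 71.44480895996094)
```

View pics/fin.png

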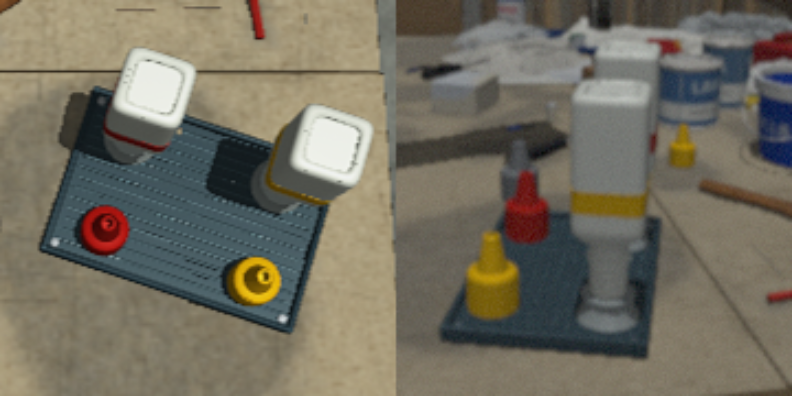

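The view shows both bottles seated at equal height, square to the rack (top view, base at (333,147)). The yellow spout stands upright at (255,281), in line with the red one at (105,230).

```bash
python3 -c "
from workcell import hand_in; print(hand_in())"
```

```text
the job is handed in; nothing more can be done
None
```

The job is handed in: the yellow-banded bottle is seated upside down on the free peg, and its yellow spout stands upright in front of it, in line with the red one. The red-banded bottle and its spout measured unmoved, and the arm finished clear at about 30 s of the 67 s allowed.

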